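Crack the walnut for the cake

TASK

One of the two nutcrackers on the trolley has a walnut in its jaws: squeeze its two red handles together until the shell gives and the handles have closed right up, then let go. Leave that nutcracker standing about where it was, and do not touch the empty one.

Things in the scene. Friction and masses are not known exactly. Their poses are not given: they have to be found in the camera images.
- cracker: nutcracker holding a brown 34 mm walnut (top 49 mm up), loose, 0.95 kg. Origin: underside centre of its round dark wooden foot (88 mm wide, 10 high), below the walnut; z up. Steel jaws and two level red handles run from a pivot post 40 mm to +x, past the walnut to -x; the red grips span 60 to 129 mm on the -x side, at +y and -y: round, 14 mm thick, axis 32 mm above the table, free below
- cracker_grip (a point): midpoint between that cracker's red grips, 95 mm to -x of its origin, 32 mm above the table, axes as its body. Here the handles measure 63 mm along y over their outsides open, 34 closed: squeeze both. Resistance peaks near 10 N on each at a third of travel, gives at two thirds, then they run closed and stay; let go sooner and they spring open. Pushing one handle only slides the cracker
- cracker_left (a joint): closing angle of each handle of the cracker with the walnut (both swing level about the pivot by the same angle), rad: 0 open as at the start, the walnut gives at about 0.073, 0.11 fully closed
- spare: the second nutcracker, of the same make and size but empty, a bare steel cup between its jaws, loose on the table. Origin and axes as for the other. Not to be touched
Mind the look-alikes: they are no part of the job. What is shaped like the cracker but blue is not meant.

How it is judged (in metres and radians):
At the end, for the whole second after the job is handed in: The handles of the nutcracker with the walnut are closed (each by more than 0.095 rad of 0.11) and stay so by themselves; it stands upright (within 10 degrees) on the table, at rest, within 40 mm of where it began (value of joint cracker_left above 0.095 rad and angle between cracker's own z axis and vertical below 0.17 rad and height (world z) of cracker below 0.01 m and distance of cracker from where it was at the start of the episode below 0.04 m and linear speed of cracker below 0.02 m/s); the robot touches nothing.
It fails at once if the empty nutcracker is touched or shoved (contact force between any of the fingers, the arm and spare above 1 N or distance of spare from where it was at the start of the episode above 0.015 m).
It also fails if it takes over 29 s, if anything falls off the work surface, if the arm or the gripper's body presses on something with over 40 N, if the wrist force passes 120 N, or if a joint passes its speed limit or range.

ROBOT

A 6-joint arm with a two-finger parallel gripper is mounted at the origin on the work surface. World frame = base frame: x ahead of the robot, y to its left, z up, the work surface at z = 0. Lengths are in mm, angles in rad, forces in N, time in s.
With the tool pointing down it reaches from about 300 to 775 mm from the base axis. Payload 14.6 kg.
Tool frame: the origin (TCP) lies on the centre line of the jaws, within the pads' length; the fingertips stand 22 mm ahead of it and the grasp point (between the pads) lies 3 mm ahead of it (manip.tcp_to_tips is the distance from the TCP to the fingertips, in mm); z points along the fingers, y is the direction in which the jaws open and shut (so a half turn about z gives the same grasp; the last joint's range is limited). The gripper opens to 94 mm and grips with 3 to 60 N. Pads are 16 mm wide; open, the fingers measure 119 mm over their backs; the gripper's body (75 mm by 177 mm) begins 78 mm behind the grasp point.
Start: joints at [1.189, 0.3, 1.521, -0, 1.321, -0.067], TCP at [170.292, 522.963, 227.446] pointing down, gripper open.
Joint ranges: [-3.03, 3.03], [-0.79, 2.21], [0.23, 2.52], [-1.04, 4.18], [0, 3.07], [-2.55, 2.55]. Speed limits (rad/s): [2.22, 2.22, 2.57, 3.14, 3.14, 3.14].

INTERFACE

Orientations are given as [roll, pitch, yaw] about the fixed x, y, z axes, in that order (R = Rz(yaw) Ry(pitch) Rx(roll)).
In Python, from cell import manip, vision, workorder gives the robot as it stands.
- The arm moves only by the tool carry_out, never from a script. Its argument "deltas" is a list of rows, each a list of 3 entries, a list of its own where there are three numbers: the shift along the tool's x, y, z in cm, then the turn about the tool's z in degrees, then the opening, from 0 (shut) to 1 (fully open). A call has 1 to 20 rows; each row shifts and turns the commanded pose from where the row before left it, along the tool's axes as they then stand; what a row does not reach is not made up. A row lasts 1/12 s, in which the tool goes at most 41.7 mm and 7.16 degrees, less where a joint would pass 70% of its speed; a pose out of reach is approached as far as the arm can. A call with a gripper value outside its range is refused whole. The fingers move at their own pace and stop on an object; "grip_force" is the grip in N (left out, the last holds). Time passes only in rows, so rows that do not move let the fingers close. It gives the time, the measured TCP pose, the force and the opening at its end, in the units of the state.
- manip.read_state(): the state, without advancing time (a new reading comes with each control period).
- vision.camera(name): name is "scene" or "top" or "wrist"; returns (picture, depth): 384x512x3 uint8, red, green, blue; 384x512 float32, mm along the optical axis (not along the pixel's ray), 0 where there is no reading.
- vision.calibration(name): a dict with "mtx" (3x3 intrinsics, pixels), "eye" and "orientation" of the camera in the world. Camera axes: x right, y down, z forward; pixel columns grow to the right and rows downward; lengths in mm; the calibration is good to about 2 mm. A picture is of the moment at which its call begins: read the wrist's pose just before it. calibration takes no time and is no camera call; for the wrist camera it gives the pose at the moment of the call.
- workorder.sign_off(): hands the job in, once; it reports no verdict.
The state is a dict: "clock": time; "joints": joint angles; "qd": joint speeds; "effort": joint torques, N m; "eef_pos": TCP position; "eef_rot": TCP orientation; "wrist_force": force on the tool from outside, world axes, zero at the start; "moment": the same for the moment, N m; "finger_gap": finger opening in mm.
Only numpy, scipy, OpenCV 4.12 (cv2) and the standard library are available. Lean on these libraries where they do the work, as an engineer would, in place of code of your own. Each camera call takes 0.05 s, during which the arm holds its last target.

## Working session

There is one attempt and no reset: what is moved stays moved. The work goes in short steps, Python scripts to look and compute and a tool call to move; the robot and the scene stay as the last step left them, time stands still between calls to the robot, and variables do not carry over. Pictures are saved under pics/ and viewed, and the job is handed in when it is done.

Besides the shell and the picture viewer there is one more tool, called after ">>>" as name([rows], argument=value, ...), one row to a line, values as JSON. carry_out: Moves the arm, as the interface text tells. Its arguments: {"type":"object","properties":{"deltas":{"type":"array","items":{"type":"array"}},"grip_force":{"type":"number"}},"required":["deltas"]}

```bash
ls; mkdir -p pics
python3 - <<'E'
from cell import manip, vision, workorder
import cv2,numpy as np
print(manip.read_state())
for n in ("top","scene"):
    p,d=vision.camera(n); np.savez(f"{n}.npz",p=p,d=d,**{k:np.array(v) for k,v in vision.calibration(n).items()})
    print(n,vision.calibration(n))
    cv2.imwrite(f"pics/{n}1.png",p[:,:,::-1])
E
```

```text
pics
{'clock': 0.0, 'joints': array([ 1.18943935e+00,  3.00446112e-01,  1.52158552e+00,  2.00528509e-05,
        1.32068120e+00, -6.65955083e-02]), 'qd': array([ 0.00078886,  0.00145962,  0.00042674,  0.00098298, -0.00134861,
        0.00010022]), 'effort': array([ 1.73451699e-03, -5.31806266e+01, -3.52745068e+01,  7.08763953e-02,
        2.43299321e-02, -1.34949869e-04]), 'eef_pos': array([170.18262962, 522.76172216, 226.89814213]), 'eef_rot': array([-3.14047625e+00, -9.39240553e-05,  2.82682616e+00]), 'wrist_force': array([-0.22188528,  0.50275232,  0.99616009]), 'moment': array([ 0.03144347, -0.00903359, -0.0546212 ]), 'finger_gap': 94.00205537419639}
top {'mtx': array([[394.07291011,   0.        , 258.39815093],
       [  0.        , 394.07291011, 189.28281317],
       [  0.        ,   0.        ,   1.        ]]), 'eye': array([384.4225315 ,  -4.16662577, 841.19052943]), 'orientation': array([-2.98537166, -0.01668708, -1.56603934])}
scene {'mtx': array([[409.94872173,   0.        , 255.05182355],
       [  0.        , 409.94872173, 192.0415594 ],
       [  0.        ,   0.        ,   1.        ]]), 'eye': array([1086.48647606,  -40.20179883,  641.23478323]), 'orientation': array([-2.35835392, -0.00249414,  1.5312555 ])}
```

View pics/top1.png

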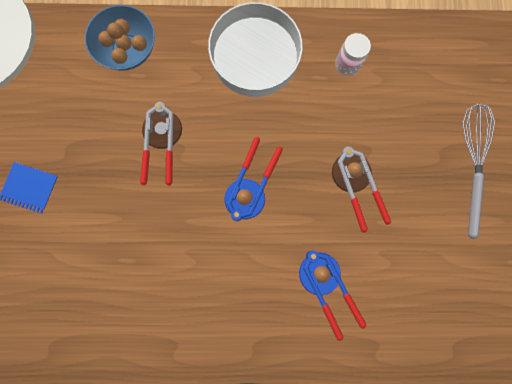

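View pics/scene1.png

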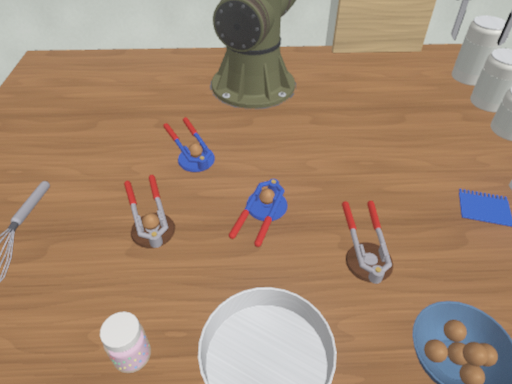

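Candidates in the top view:
- (161,128): dark foot with a bare cup. This is the spare.
- (245,197) and (320,273): blue, so not meant.
- (353,172): dark wooden foot, steel jaws and a walnut. This is the target.

I'll confirm the target in an enlarged crop and measure it.

```bash
cat > h.py <<'E'
import numpy as np,cv2
from scipy.spatial.transform import Rotation as Ro
def load(n): return np.load(f"{n}.npz")
def ray(c,uv,z):
    R=Ro.from_euler('xyz',c['orientation']).as_matrix(); K=c['mtx']
    uv=np.atleast_2d(uv); d=(R@np.linalg.inv(K)@np.c_[uv,np.ones(len(uv))].T).T
    e=c['eye']; return e+d*((z-e[2])/d[:,2])[:,None]
E
python3 - <<'E'
from h import *
for n,(u0,u1,v0,v1) in (("top",(320,400,135,240)),("scene",(110,185,165,255))):
    c=load(n); p=c['p']; print(n)
    r,g,b=[p[:,:,i].astype(int) for i in range(3)]
    m=((r>130)&(g<70)&(b<70)).astype(np.uint8)
    M=np.zeros_like(m); M[v0:v1,u0:u1]=m[v0:v1,u0:u1]
    k,l,s,ce=cv2.connectedComponentsWithStats(M)
    for i in range(1,k):
        if s[i,4]<30: continue
        pts=np.argwhere(l==i)[:,::-1].astype(float)
        w=ray(c,pts,36 if n=="top" else 36)[:,:2]
        mu,ev=cv2.PCACompute(w.astype(np.float32),None)
        t=(w-mu)@ev[0]; q=(w-mu)@ev[1]
        print(s[i],ce[i],"mid",mu,"dir",ev[0],"len",np.ptp(t),"wid",np.ptp(q),"depth z",)
    # walnut
    hsv=cv2.cvtColor(p,cv2.COLOR_RGB2HSV)
    x=cv2.resize(p[v0:v1,u0:u1],None,fx=5,fy=5,interpolation=cv2.INTER_CUBIC)
    cv2.imwrite(f"pics/crop_{n}.png",x[:,:,::-1])
c=load("top"); 
print(ray(c,[[355,170]],35),ray(c,[[348,152]],45),ray(c,[[352,173]],5))
E
```

```text
top
[373 191  18  33 221] [381.43438914 207.25339367] mid [[ 475.70316 -271.2291 ]] dir [0.93425137 0.35661486] len 70.74487832292778 wid 13.744114001231523 depth z
[351 198  16  34 226] [358.84955752 214.63274336] mid [[ 460.1387 -223.8589]] dir [0.95730346 0.2890848 ] len 70.8810018731089 wid 13.310008968432747 depth z
scene
[125 183   6  21  30] [127.43333333 192.3       ] mid [[ 475.06366 -280.23447]] dir [0.94083107 0.33887595] len 62.8777326874644 wid 3.476038957146808 depth z
[128 182   8  21  37] [131.2972973  192.05405405] mid [[ 474.66074 -272.33337]] dir [0.9321913  0.36196586] len 64.63375425540737 wid 5.150425554196682 depth z
[[ 553.89413677 -219.3357927    35.        ]] [[ 589.96489647 -203.29553286   45.        ]] [[ 553.49950337 -220.57806643    5.        ]]
```

```bash
python3 -c "
import cv2
a=cv2.imread('pics/crop_top.png');b=cv2.imread('pics/crop_scene.png')
b=cv2.copyMakeBorder(b,0,a.shape[0]-b.shape[0],0,0,0);cv2.imwrite('pics/crops.png',cv2.hconcat([a,b]))"
```

```text
(no output)
```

View pics/crops.png

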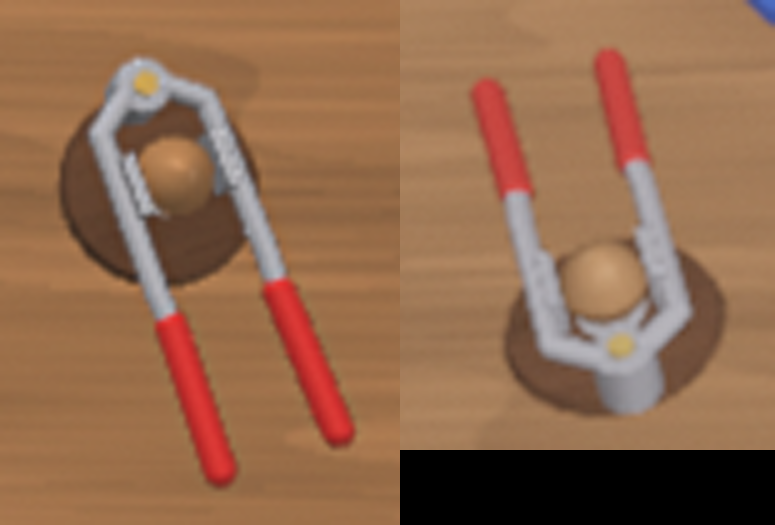

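The crop confirms it: walnut in the jaws, dark foot, grey steel, red grips. The grip centres are 49.9 mm apart (expected 49), grip length is 70.8 mm (69) and width 13.5 mm (14), so they agree. The grip midpoint is about (468,-247.5), yaw about 0.322. Next I check the canisters near the start and work out the move in tool axes.

Run:
```python
from h import *
c=load("scene"); R=Ro.from_euler('xyz',c['orientation']).as_matrix()
for u,v in [(490,25),(470,75),(505,60),(458,20),(380,20),(200,150)]:
    d=c['d'][v,u]; print(u,v,(c['eye']+R@np.linalg.inv(c['mtx'])@[u*d,v*d,d]).round())
from cell import manip
s=manip.read_state(); Rt=Ro.from_euler('xyz',s['eef_rot'])
for tgt in ([270,265,230],[468,-247.5,230]):
    print(Rt.inv().apply(np.array(tgt)-s['eef_pos'])/10)
print(np.degrees(s['eef_rot'][2]-0.322))
```

```text
490 25 [ -3. 648. 170.]
470 75 [ 21. 634.  33.]
505 60 [138. 635. 141.]
458 20 [156. 467. 252.]
380 20 [-191.  405.  110.]
200 150 [ 346. -136.   39.]
[-17.46943176 -21.42240629  -0.28396752]
[-52.16277909 -64.02489935  -0.24229808]
143.51673151939883
```

>>> carry_out([
  [[-2.2, -2.7, 0], 0, 1],
  [[-2.2, -2.7, 0], 0, 1],
  [[-2.2, -2.7, 0], 0, 1],
  [[-2.2, -2.7, 0], 0, 1],
  [[-2.2, -2.7, 0], 0, 1],
  [[-2.2, -2.7, 0], 0, 1],
  [[-2.2, -2.7, 0], 0, 1],
  [[-2.2, -2.7, 0], 0, 1],
  [[-2.2, -2.7, 0], 0, 1],
  [[-2.2, -2.7, 0], 0, 1],
  [[-2.2, -2.7, 0], 0, 1],
  [[-2.2, -2.7, 0], 0, 1],
  [[-2.2, -2.7, 0], 0, 1],
  [[-2.2, -2.7, 0], 0, 1],
  [[-2.2, -2.7, 0], 0, 1],
  [[-2.2, -2.7, 0], 0, 1],
  [[-2.2, -2.7, 0], 0, 1],
  [[-2.2, -2.7, 0], 0, 1],
  [[-2.2, -2.7, 0], 0, 1],
  [[-2.2, -2.7, 0], 0, 1],
])

```text
clock: 1.77
eef_pos: [421.6, -128.6, 227.3]
eef_rot: [3.141, -0.0, 2.826]
wrist_force: [0.6, 0.6, -0.1]
finger_gap: 93.9
```

>>> carry_out([
  [[0, 0, 0], 7, 1],
  [[0, 0, 0], 7, 1],
  [[0, 0, 0], 7, 1],
  [[0, 0, 0], 7, 1],
  [[0, 0, 0], 7, 1],
  [[0, 0, 0], 7, 1],
  [[0, 0, 0], 7, 1],
  [[0, 0, 0], 7, 1],
  [[0, 0, 0], 7, 1],
  [[0, 0, 0], 7, 1],
  [[0, 0, 0], 7, 1],
  [[0, 0, 0], 7, 1],
  [[0, 0, 0], 7, 1],
  [[0, 0, 0], 7, 1],
  [[0, 0, 0], 7, 1],
  [[0, 0, 0], 7, 1],
  [[0, 0, 0], 7, 1],
  [[0, 0, 0], 7, 1],
  [[0, 0, 0], 7, 1],
  [[0, 0, 0], 7, 1],
])

```text
clock: 3.43
eef_pos: [421.3, -126.7, 227.2]
eef_rot: [-3.141, 0.0, 0.377]
wrist_force: [-1.0, 0.5, -0.4]
finger_gap: 93.8
```

```bash
cat > g.py <<'E'
from h import *
from cell import manip
def go(t,yaw=0.322):
    s=manip.read_state(); Rt=Ro.from_euler('xyz',s['eef_rot'])
    print(s['clock'],s['eef_pos'].round(1),s['eef_rot'].round(3),s['joints'].round(2),s['wrist_force'].round(1),s['finger_gap'])
    print('cm',(Rt.inv().apply(np.array(t)-s['eef_pos'])/10).round(2),'turn',np.degrees((s['eef_rot'][2]-yaw+np.pi)%(2*np.pi)-np.pi).round(1))
E
python3 -c "
from g import *; go([468,-247.5,180])"
```

```text
3.4333 [ 421.3 -126.7  227.2] [-3.141  0.     0.377] [-0.38  0.05  1.81 -0.    1.28  0.82] [-1.   0.5 -0.4] 93.84554405961393
cm [-0.11 12.95  4.71] turn 3.2
```

>>> carry_out([
  [[0, 2.6, 0], 0, 1],
  [[0, 2.6, 0.9], 0, 1],
  [[-0.1, 2.6, 0.9], 0, 1],
  [[0, 2.6, 0.9], 0, 1],
  [[0, 2.5, 0.9], 0, 1],
  [[0, 0, 1.1], 3.2, 1],
  [[0, 0, 0], 0, 1],
  [[0, 0, 0], 0, 1],
])

```text
clock: 4.1
eef_pos: [468.4, -246.5, 179.9]
eef_rot: [-3.14, 0.001, 0.329]
wrist_force: [1.0, 0.1, 0.5]
finger_gap: 94.0
```

Run:
```python
from g import *; go([468,-247.5,35])
from cell import vision
cal=vision.calibration("wrist"); p,d=vision.camera("wrist"); np.savez("wrist.npz",p=p,d=d,**cal)
cv2.imwrite("pics/wrist1.png",p[:,:,::-1])
c=load("wrist"); r,g,b=[p[:,:,i].astype(int) for i in range(3)]
m=((r>120)&(g<75)&(b<75)).astype(np.uint8)
k,l,s,ce=cv2.connectedComponentsWithStats(m)
M=[]
for i in range(1,k):
    if s[i,4]<200: continue
    w=ray(c,np.argwhere(l==i)[:,::-1].astype(float),34)[:,:2]
    ctr,(a,bb),an=cv2.minAreaRect(w.astype(np.float32)); print(s[i],np.round(ctr,1),round(a,1),round(bb,1),round(an,1))
```

```text
4.1 [ 468.4 -246.5  179.9] [-3.14e+00  1.00e-03  3.29e-01] [-0.55  0.3   1.64  0.    1.21  0.69] [1.  0.1 0.5] 93.95171444914568
cm [-0.06  0.1  14.49] turn 0.4
[ 28   0  26  24 395] [568.5   5.7] 14.4 28.3 68.6
[  70    0   54   61 1146] [568.7 -49.7] 16.0 73.3 64.6
[229 156  14  64 746] [ 459.3 -227.7] 72.8 13.7 16.5
[274 156  13  64 770] [ 475.4 -274.7] 72.6 13.4 20.4
[169 310  20  38 422] [ 260.4 -216.6] 57.6 14.8 28.4
[134 315  17  38 359] [ 236.2 -172.1] 56.1 15.6 25.5
```

View pics/wrist1.png

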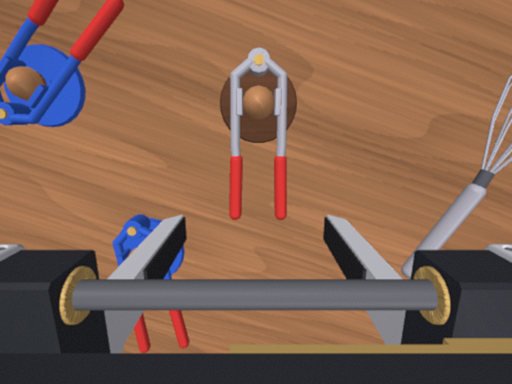

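The wrist view shows the target's red grips at (235,187) and (280,187). Midpoint is (467.4,-251.2), yaw 0.322, within 4 mm of the top view. I'll aim at (467.5,-249.5) and descend.

>>> carry_out([
  [[-0.2, 0.3, 0], 0.4, 1],
  [[0, 0, 2], 0, 1],
  [[0, 0, 2], 0, 1],
  [[0, 0, 2], 0, 1],
  [[0, 0, 2], 0, 1],
  [[0, 0, 2], 0, 1],
  [[0, 0, 1], 0, 1],
  [[0, 0, 1], 0, 1],
  [[0, 0, 1], 0, 1],
  [[0, 0, 1], 0, 1],
  [[0, 0, 0.5], 0, 1],
  [[0, 0, 0], 0, 1],
  [[0, 0, 0], 0, 1],
])

```text
clock: 5.23
eef_pos: [468.0, -250.3, 35.6]
eef_rot: [3.142, -0.0, 0.32]
wrist_force: [0.7, 0.2, 0.1]
finger_gap: 94.2
```

Run:
```python
from g import *; go([467.5,-249.5,35])
from cell import vision
p,d=vision.camera("top"); np.savez("top.npz",p=p,d=d,**vision.calibration("top"))
q,d=vision.camera("scene")
a=cv2.resize(p[130:260,310:430],(480,520)); b=cv2.resize(q[130:255,80:200],(300,312))
b=cv2.copyMakeBorder(b,0,208,0,0,0)
cv2.imwrite("pics/down.png",cv2.hconcat([a,b])[:,:,::-1])
```

```text
5.2333 [ 468.  -250.3   35.6] [ 3.142 -0.     0.32 ] [-0.56  0.5   1.74  0.    0.9   0.69] [0.7 0.2 0.1] 94.15991811730893
cm [-0.02 -0.09  0.06] turn -0.1
```

View pics/down.png

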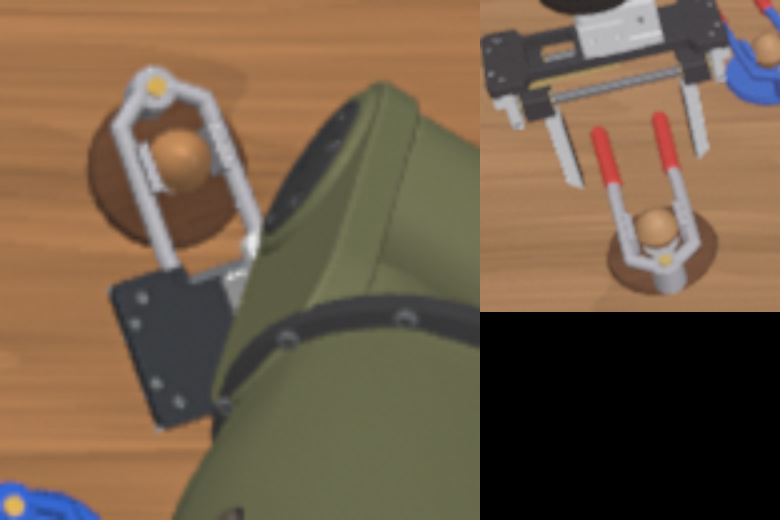

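In the scene crop the fingers sit outside both red grips with room on each side. Now I close.

>>> carry_out([
  [[0, 0, 0], 0, 0.7],
  [[0, 0, 0], 0, 0.65],
  [[0, 0, 0], 0, 0.6],
  [[0, 0, 0], 0, 0.55],
  [[0, 0, 0], 0, 0.5],
  [[0, 0, 0], 0, 0.45],
  [[0, 0, 0], 0, 0.4],
  [[0, 0, 0], 0, 0.35],
  [[0, 0, 0], 0, 0.3],
  [[0, 0, 0], 0, 0.3],
  [[0, 0, 0], 0, 0.3],
  [[0, 0, 0], 0, 0.3],
  [[0, 0, 0], 0, 0.3],
  [[0, 0, 0], 0, 0.3],
  [[0, 0, 0], 0, 0.3],
  [[0, 0, 0], 0, 0.3],
], grip_force=25)

```text
clock: 6.67
eef_pos: [467.9, -250.3, 35.5]
eef_rot: [3.142, -0.0, 0.32]
wrist_force: [-1.8, -0.7, 0.4]
finger_gap: 33.3
```

The gap is 33.3 mm against 34 mm for closed handles, so it is shut. I'll hold briefly, then open and lift.

>>> carry_out([
  [[0, 0, 0], 0, 0.3],
  [[0, 0, 0], 0, 0.3],
  [[0, 0, 0], 0, 0.3],
  [[0, 0, 0], 0, 0.3],
  [[0, 0, 0], 0, 0.5],
  [[0, 0, 0], 0, 0.6],
  [[0, 0, 0], 0, 0.7],
  [[0, 0, 0], 0, 0.8],
  [[0, 0, 0], 0, 0.8],
  [[0, 0, 0], 0, 0.8],
  [[0, 0, 0], 0, 0.8],
  [[0, 0, 0], 0, 0.8],
])

```text
clock: 7.67
eef_pos: [467.9, -250.2, 35.4]
eef_rot: [-3.142, 0.0, 0.321]
wrist_force: [-0.4, -0.2, -0.0]
finger_gap: 74.9
```

>>> carry_out([
  [[0, 0, -0.5], 0, 0.8],
  [[0, 0, -1], 0, 0.8],
  [[0, 0, -2], 0, 0.8],
  [[0, 0, -2], 0, 0.8],
  [[0, 0, -2], 0, 0.8],
  [[0, 0, -2], 0, 0.8],
  [[0, 0, -2], 0, 0.8],
  [[0, 0, -2], 0, 0.8],
  [[-2.5, 0, -1], 0, 0.8],
  [[-2.5, 0, 0], 0, 0.8],
  [[-2.5, 0, 0], 0, 0.8],
  [[0, 0, 0], 0, 0.8],
  [[0, 0, 0], 0, 0.8],
  [[0, 0, 0], 0, 0.8],
])

```text
clock: 8.83
eef_pos: [397.1, -273.9, 181.2]
eef_rot: [3.141, -0.001, 0.32]
wrist_force: [0.6, -0.7, 0.8]
finger_gap: 75.0
```

Run:
```python
from g import *; go([467.5,-249.5,35])
from cell import vision
cal=vision.calibration("wrist"); p,d=vision.camera("wrist"); np.savez("wrist.npz",p=p,d=d,**cal)
q,_=vision.camera("scene")
b=cv2.resize(q[130:255,80:200],(360,384)); cv2.imwrite("pics/after.png",cv2.hconcat([cv2.resize(p,(430,384)),b])[:,:,::-1])
c=load("wrist"); r,g,b=[p[:,:,i].astype(int) for i in range(3)]
m=((r>120)&(g<75)&(b<75)).astype(np.uint8)
k,l,s,ce=cv2.connectedComponentsWithStats(m)
for i in range(1,k):
    if s[i,4]<200: continue
    w=ray(c,np.argwhere(l==i)[:,::-1].astype(float),34)[:,:2]
    ctr,(a,bb),an=cv2.minAreaRect(w.astype(np.float32)); print(s[i],np.round(ctr,1),round(a,1),round(bb,1),round(an,1))
```

```text
8.8333 [ 397.1 -273.9  181.2] [ 3.141e+00 -1.000e-03  3.200e-01] [-0.68  0.19  1.76  0.    1.18  0.57] [ 0.6 -0.7  0.8] 74.97685508802054
cm [ 7.44 -0.12 14.63] turn -0.1
[236  81  18  73 899] [ 463.9 -241.5] 73.5 13.7 23.2
[256  82  18  72 905] [ 470.1 -261. ] 73.0 13.7 14.2
[124 246  13  33 218] [ 261.5 -162.9] 42.1 11.0 21.2
```

View pics/after.png

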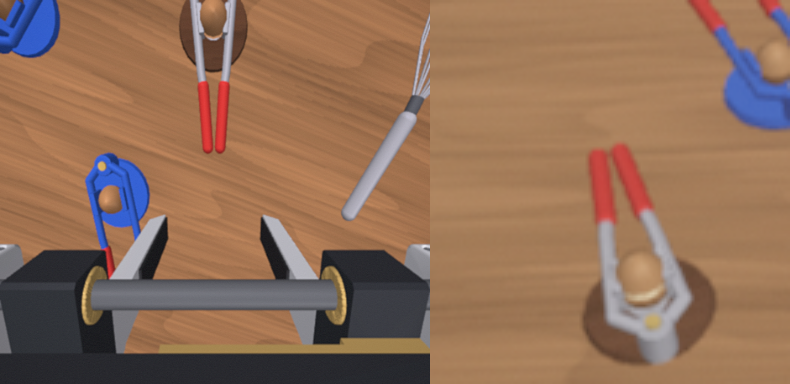

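The grips are now 20.5 mm apart (20 expected when closed). Each has turned about 6.5° (0.11 rad), and the midpoint (467,-251) has not moved. The walnut is cracked and the arm is clear.

```bash
python3 -c "
from cell import workorder; print(workorder.sign_off())"
```

```text
the job is handed in; nothing more can be done
None
```

I squeezed the nutcracker with the walnut shut using 25 N of grip, let go, backed the arm away and handed the job in at about 9 s of the 29 s allowed. `sign_off` reports no verdict, so success rests on my last checks.

- **Handles closed:** after release and retreat, the grip centres measured 20.5 mm apart (20 mm expected). Each handle had turned 6.2° to 6.7°, about 0.11 rad. They stayed closed by themselves, and the walnut looks split in the scene view.
- **Nutcracker position:** the midpoint between the grips is within about 1 mm of where the same camera saw it before. The nutcracker is upright in the scene view.
- **Wrist force:** readings stayed under 2 N at the end of every move.
- **Empty nutcracker:** the arm never worked near it, but I did not take a final picture of it.

The first two position estimates of the grips, from the top and wrist cameras, differed by about 4 mm. I aimed between them, which was well inside the clearance the fingers had.

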